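# Empty the portioner's catch tray

### The job

Before taking anything out of the portioning machine's catch tray, push its lever fully over to STOP. Then put all the sealed cartons from the tray into the tote, lying flat on its floor with the lid up, and nest all the empty steel cups upright into one stack on the base cup in the stacking stand; when the tray is empty, push the lever fully back to RUN. Leave the jar, the spoon and the bowl alone.

Things in the scene. Friction and masses are not known exactly. Their poses are not given: they have to be found in the camera images.
- portioner: portioning machine (fixed): origin under the centre of its shallow aluminium catch tray, on the work surface; x points to the machine housing behind the tray. Tray outside 296 (x) by 336 (y), floor 4 thick, walls 4 thick and 15 high. The steel housing, 150 high with a screen on top to about 210, begins 205 beyond the origin in x; a sloping chute up to 70 high lies between the tray and the housing (mm)
- lever (a joint): run/stop lever of the machine, on a low plinth at the right (-y) of the tray, moves in the machine's y-z plane: 0 = RUN (leaning fully to +y, towards the tray), 1.0 = STOP (leaning fully to -y, away from the tray); stays where it is left, light to push (about 1 N at the knob) (radians)
- lever_tip (a point): centre of the lever's black ball knob, 26 diameter, on an 80 long, 10 thick rod; height about 112 at either end of its swing, up to 122 midway; the knob travels about 77 along the machine's y from RUN to STOP (mm)
- tote: grey open-topped tote (fixed), 230 (x) by 200 (y) outside, 70 high, walls and floor 5 thick; origin at the centre of its underside (mm)
- stand: white round stacking stand (fixed), 104 diameter, 6 thick with a raised ring 12 high above the work surface that keeps the foot of the base cup; origin at the centre of its underside (mm)
- base_cup_center (a point): the base cup, of the same kind as the other cups, standing mouth up in the stacking stand's ring (its underside 6 above the work surface); loose, always present; this point is on its axis 35 above its underside. A cup nested in another rests with its collar on the lower rim, 30 higher, with about 2 play to each side (mm)
- carton1_center (a point): sealed portion carton, a brown cardboard block 72 long (its own x) by 44 wide (its own y) by 40 high (z) with a white film top, about 120 g; this point is its centre, 20 above its underside; starts lying lid up in the catch tray; may be absent (None) (mm)
- carton2_center (a point): sealed portion carton, a brown cardboard block 72 long (its own x) by 44 wide (its own y) by 40 high (z) with a white film top, about 120 g; this point is its centre, 20 above its underside; starts lying lid up in the catch tray; may be absent (None) (mm)
- carton3_center (a point): sealed portion carton, a brown cardboard block 72 long (its own x) by 44 wide (its own y) by 40 high (z) with a white film top, about 120 g; this point is its centre, 20 above its underside; starts lying lid up in the catch tray; may be absent (None) (mm)
- carton4_center (a point): sealed portion carton, a brown cardboard block 72 long (its own x) by 44 wide (its own y) by 40 high (z) with a white film top, about 120 g; this point is its centre, 20 above its underside; starts lying lid up in the catch tray; may be absent (None) (mm)
- cup1_center (a point): empty steel dosing cup, mouth up, 70 high, about 70 g: straight collar 62 in outside diameter (54 inside) from 40 above the underside up to the rim, body below it tapering from 50 to 39 at the foot; this point is on its axis, 35 above the underside; grip it by the collar, fingertips no lower than the collar; starts in the catch tray; may be absent (None) (mm)
- cup2_center (a point): empty steel dosing cup, mouth up, 70 high, about 70 g: straight collar 62 in outside diameter (54 inside) from 40 above the underside up to the rim, body below it tapering from 50 to 39 at the foot; this point is on its axis, 35 above the underside; grip it by the collar, fingertips no lower than the collar; starts in the catch tray; may be absent (None) (mm)
- cup3_center (a point): empty steel dosing cup, mouth up, 70 high, about 70 g: straight collar 62 in outside diameter (54 inside) from 40 above the underside up to the rim, body below it tapering from 50 to 39 at the foot; this point is on its axis, 35 above the underside; grip it by the collar, fingertips no lower than the collar; starts in the catch tray; may be absent (None) (mm)
- jar: bystander: white screw-top jar, 70 diameter, 120 high, origin under it; leave alone (mm)
- spoon: bystander: serving spoon, 200 long, lying flat, origin under its middle; leave alone (mm)
- bowl: bystander: white bowl, 120 diameter, 50 high, origin under it; leave alone (mm)

How it is judged:
By the outcome, as a careful person would: the job done as asked, in the order asked, and still so for the second after the job is handed in, with the robot touching nothing.
Of carton1, carton2, carton3, carton4 only 3 to 4 are there at a start; the rules pass over those that are not, and their reading is None.
Of cup1, cup2, cup3 only 2 to 3 are there at a start; the rules pass over those that are not, and their reading is None.
At some moment in a run one of carton1, carton2, carton3, carton4 may be knocked a few centimetres aside while the robot is not near it.
It also fails if it takes over 210 s, if anything falls off the work surface, if the arm or the gripper's body presses on something with over 40 N, if the wrist force passes 120 N, or if a joint passes its speed limit or range.

### The arm

A 6-joint arm with a two-finger parallel gripper is mounted at the origin on the work surface. World frame = base frame: x ahead of the robot, y to its left, z up, the work surface at z = 0. Lengths are in m, angles in rad, forces in N, time in s.
With the tool pointing down it reaches from about 0.35 to 0.85 m from the base axis. Payload 8.1 kg.
Tool frame: the origin (TCP) lies on the mounting face of the last link; the fingertips stand 186 mm ahead of it and the grasp point (between the pads) lies 167 mm ahead of it; z points along the fingers, y is the line along which they close (so a half turn about z gives the same grasp; the last joint's range is limited). The gripper opens to 93 mm and grips with 3 to 60 N. Pads are 15 mm wide; open, the fingers measure 128 mm over their backs; the gripper's body (75 mm by 188 mm) begins 65 mm behind the grasp point.
Start: joints at [1.059, 0.13, 1.488, -0, 1.523, -0.085], TCP at [0.248, 0.546, 0.405] pointing down, gripper open.
Joint ranges: [-2.96, 2.96], [-0.89, 2.26], [0.02, 2.5], [-1.34, 4.48], [0, 2.73], [-2.66, 2.66]. Speed limits (rad/s): [2.39, 2.39, 2.79, 3.14, 3.14, 3.14].

### API

Orientations are given as a rotation vector (axis times angle).
In Python, from plant import * gives the robot as it stands. The module is installed in compiled form; this text tells all that it offers.
- The arm moves only by the tool arm_command, never from a script. Its argument "increments" is a list of rows, each a list of 6 numbers: the shift along the tool's x, y, z in units of 0.2 m (1.0 is 0.2 m), then the turn, a rotation vector about the tool's x, y, z in units of pi rad (1.0 is pi rad). A call has exactly 5 rows; each row is the pose to reach, as a shift and turn from the pose commanded when the call began, along the tool's axes at that moment, turning the shorter way round; what a row does not reach only later rows make up. A row lasts 1/8 s, in which the tool goes at most 62.5 mm and 10.7 degrees, less where a joint would pass 70% of its speed; a pose out of reach is approached as far as the arm can. A call with a number of a shift or a turn outside -1 to 1 is refused whole. A call with a gripper value outside its range is refused whole. "fingers" is the closure, from -1 (fully open) to 1 (shut), set as the call begins (left out, the last holds). The fingers move at their own pace and stop on an object; "force" is the grip in N (left out, the last holds). Time passes only in rows, so rows that repeat a pose let the fingers close, or fill a call up. It gives the time, the measured TCP pose, the force, the opening and the grip force at its end, in the units of the state.
- read_state(): the state, without advancing time (a new reading comes with each control period).
- read_camera(name): name is "side" or "top"; returns a dict with "image" (420x560x3 uint8, red, green, blue), "fx", "fy", "cx", "cy" (pixels), "T" (4x4, takes a point from camera to world coordinates). Camera axes: x right, y down, z forward; pixel columns grow to the right and rows downward; lengths in m; the calibration is good to about 2 mm. A picture is of the moment at which its call begins. There is no depth.
- close_job(): hands the job in; it is judged then, once.
The state is a dict: "t": time; "q": joint angles; "dq": joint speeds; "joint_torque": joint torques, N m; "tool_pos": TCP position; "orientation": TCP orientation; "force": force on the tool from outside, world axes, zero at the start; "wrist_torque": the same for the moment, N m; "opening": finger opening in m; "gripper_force": force on a finger pad.
Only numpy, scipy, OpenCV 4.12 (cv2) and the standard library are available. Lean on these libraries where they do the work, as an engineer would, in place of code of your own. Each camera call takes 0.05 s, during which the arm holds its last target. There are 200 camera calls.

## Working session

There is one attempt and no reset: what is moved stays moved. The work goes in short steps, Python scripts to look and compute and a tool call to move; the robot and the scene stay as the last step left them, time stands still between calls to the robot, and variables do not carry over. Pictures are saved under pics/ and viewed, at most 14 in all, crops included, and the job is handed in when it is done.

Besides the shell and the picture viewer there is one more tool, called after ">>>" as a command line: name --pt "numbers of a row" for each row, then --argument value for the rest. arm_command: Moves the arm, as the interface text tells. Shifts and turns lie within -1 to 1; 1 stands for 0.2 m of shift or pi rad of turn. Its arguments: {"type":"object","properties":{"increments":{"type":"array","items":{"type":"array","items":{"type":"number","minimum":-1,"maximum":1}}},"fingers":{"type":"number"},"force":{"type":"number"}},"required":["increments"]}

```bash
mkdir -p pics; ls; cat > h.py <<'E'
from plant import *
import numpy as np, cv2
from scipy.spatial.transform import Rotation as R
def snap(name,fn):
    c=read_camera(name); cv2.imwrite(f'pics/{fn}.png',c['image'][:,:,::-1]); return c
def pt(c,u,v,z):
    T=np.array(c['T']); d=T[:3,:3]@np.array([(u-c['cx'])/c['fx'],(v-c['cy'])/c['fy'],1]); o=T[:3,3]
    return o+d*(z-o[2])/d[2]
def px(c,p):
    T=np.array(c['T']); q=T[:3,:3].T@(np.array(p)-T[:3,3]); return q[0]/q[2]*c['fx']+c['cx'],q[1]/q[2]*c['fy']+c['cy']
E
python3 - <<'E'
from h import *
for n in('top','side'):
    c=snap(n,n+'0'); print(n,c['fx'],c['cx'],c['cy'],np.round(c['T'],3).tolist())
s=read_state(); print({k:np.round(v,3).tolist() for k,v in s.items()})
print(R.from_rotvec(s['orientation']).as_matrix().round(3))
E
```

```text
pics
top 510.5234551108326 282.317324328815 201.94376738433763 [[-0.008, -0.985, 0.175, 0.225], [-1.0, 0.011, 0.018, -0.062], [-0.019, -0.174, -0.984, 1.607], [0.0, 0.0, 0.0, 1.0]]
side 385.0678009498612 278.9117733127578 210.29846633838895 [[0.999, -0.03, 0.032, 0.461], [-0.043, -0.551, 0.833, -0.93], [-0.008, -0.834, -0.552, 0.7], [0.0, 0.0, 0.0, 1.0]]
{'t': 0.1, 'q': [1.059, 0.131, 1.489, 0.0, 1.523, -0.085], 'dq': [0.001, -0.004, -0.002, -0.0, 0.001, 0.0], 'joint_torque': [0.002, -56.134, -49.31, 0.077, 0.029, -0.0], 'tool_pos': [0.248, 0.546, 0.404], 'orientation': [-0.665, -3.07, 0.002], 'force': [-0.101, -0.733, 0.486], 'wrist_torque': [0.029, 0.024, 0.033], 'gripper_force': 0.0, 'opening': 0.093}
[[-0.91   0.414 -0.001]
 [ 0.414  0.91  -0.001]
 [ 0.    -0.002 -1.   ]]
```

View pics/top0.png

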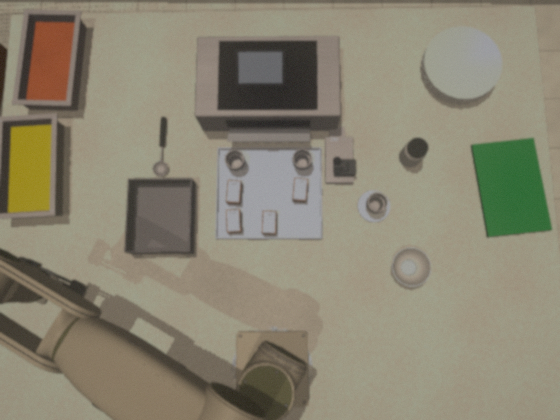

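View pics/side0.png

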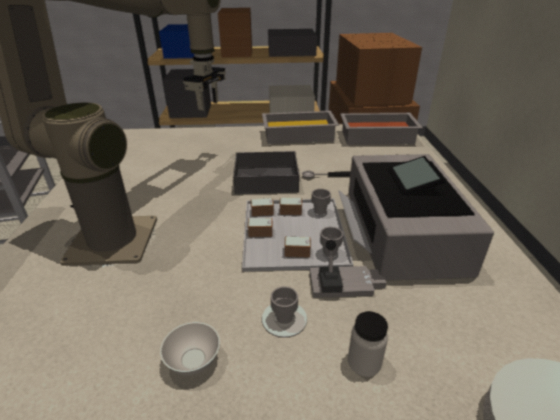

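The top view shows the tray (217–323, 149–239), 4 cartons near (234,192), (300,189), (234,220) and (269,222), and 2 cups near (235,160) and (302,161). The lever is near (343,165), the stand at (374,205) and the tote around (160,217). The side view agrees. Next I'll zoom in for accuracy.

```bash
python3 - <<'E'
import cv2
t=cv2.imread('pics/top0.png'); cv2.imwrite('pics/topz.png',cv2.resize(t[130:250,210:400],None,fx=4.2,fy=4.2,interpolation=cv2.INTER_CUBIC))
s=cv2.imread('pics/side0.png'); cv2.imwrite('pics/sidez.png',cv2.resize(s[180:340,230:400],None,fx=3.7,fy=3.7,interpolation=cv2.INTER_CUBIC))
E
```

```text
(no output)
```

View pics/topz.png

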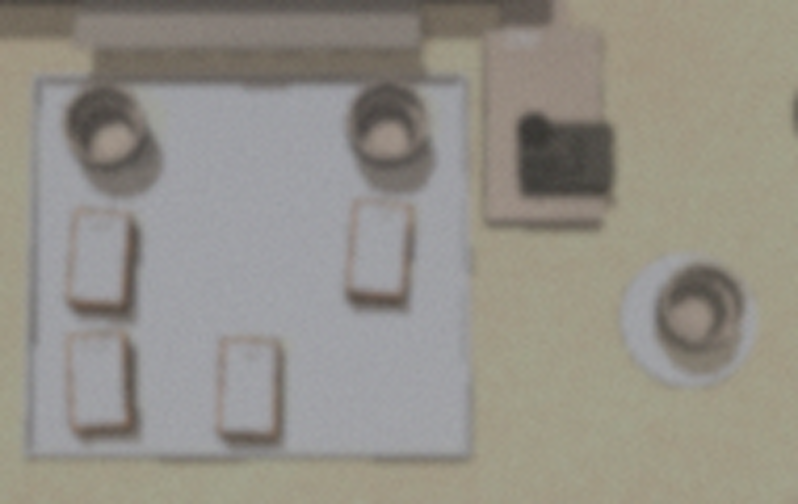

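View pics/sidez.png

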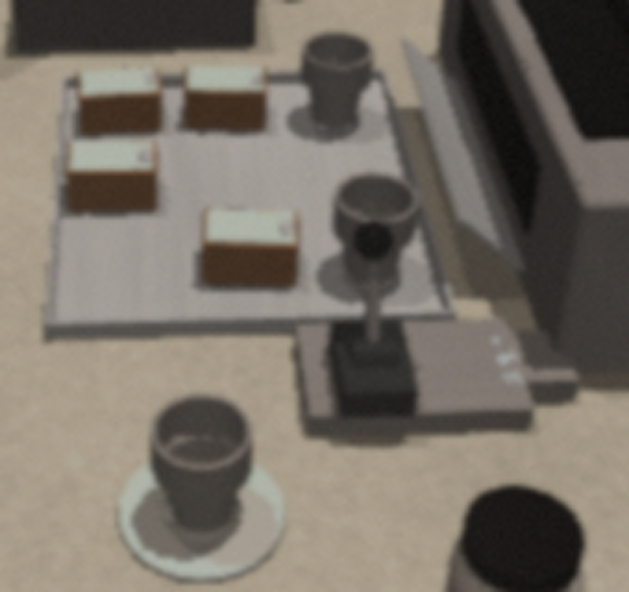

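The zooms show cup rims, carton lids, the knob at top zoom (536,130) and side zoom (373,240), and the base cup. I'll turn these into positions, with both views as a cross-check.

```bash
python3 - <<'E'
from h import *
ct=read_camera('top'); cs=read_camera('side')
T=lambda u,v:(210+(u+.5)/4.2-.5,130+(v+.5)/4.2-.5); S=lambda u,v:(230+(u+.5)/3.7-.5,180+(v+.5)/3.7-.5)
L={'A':((101,381),(121,82),.044),'B':((102,256),(225,79),.044),'C':((250,386),(112,155),.044),'D':((381,248),(252,227),.044),
'cupL':((105,125),(337,56),.074),'cupR':((389,122),(376,209),.074),'base':((700,306),(201,432),.076),'knob':((536,130),(373,240),.112)}
for k,(a,b,z) in L.items(): print(k,pt(ct,*T(*a),z).round(4),pt(cs,*S(*b),z).round(4))
for n,a,b,z in [('tl',(38,80),(383,76),.015),('tr',(467,78),(452,316),.015),('br',(471,457),(46,330),.015),('bl',(29,457),(68,78),.015)]: print(n,pt(ct,*T(*a),z).round(4),pt(cs,*S(*b),z).round(4))
for n,c in [('A',[(75,333),(130,333),(127,435),(69,433)]),('B',[(76,207),(133,212),(128,307),(70,303)]),('C',[(221,337),(281,340),(278,439),(219,436)]),('D',[(353,201),(412,204),(408,301),(347,296)])]:
    P=np.array([pt(ct,*T(*p),.044)[:2] for p in c]); e=P[0]-P[3]; f=P[1]-P[2]
    print(n,P.mean(0).round(4),np.degrees([np.arctan2(x[1],x[0]) for x in(e,f)]).round(1),np.linalg.norm(e).round(3),np.linalg.norm(P[0]-P[1]).round(3))
for p in [(136,181),(195,181),(191,251),(127,252)]: print('tote',pt(ct,*p,.07).round(3))
E
```

```text
A [0.4462 0.1166 0.044 ] [0.4477 0.1132 0.044 ]
B [0.5402 0.1166 0.044 ] [0.5377 0.113  0.044 ]
C [0.4413 0.0067 0.044 ] [0.4397 0.004  0.044 ]
D [ 0.5438 -0.0911  0.044 ] [ 0.5436 -0.0948  0.044 ]
cupL [0.6328 0.1118 0.074 ] [0.6313 0.0966 0.074 ]
cupR [ 0.6323 -0.0978  0.074 ] [ 0.6309 -0.1168  0.074 ]
base [ 0.4918 -0.3203  0.076 ] [ 0.4928 -0.3299  0.076 ]
knob [ 0.6149 -0.2021  0.112 ] [ 0.6133 -0.1994  0.112 ]
tl [0.6848 0.1706 0.015 ] [0.6843 0.1562 0.015 ]
tr [ 0.682  -0.1595  0.015 ] [ 0.6815 -0.1682  0.015 ]
br [ 0.3904 -0.1563  0.015 ] [ 0.3915 -0.1679  0.015 ]
bl [0.3936 0.1732 0.015 ] [0.3992 0.1687 0.015 ]
A [0.4445 0.1171] [-2.8 -1.3] 0.074 0.041
B [0.5394 0.1168] [-2.9 -2.6] 0.073 0.043
C [0.44   0.0069] [-1.2 -2.1] 0.073 0.044
D [ 0.5421 -0.0903] [-4.2 -3.3] 0.072 0.044
tote [0.569 0.418 0.07 ]
tote [0.567 0.234 0.07 ]
tote [0.351 0.242 0.07 ]
tote [0.349 0.436 0.07 ]
```

```bash
python3 - <<'E'
import cv2
t=cv2.imread('pics/top0.png'); cv2.imwrite('pics/totez.png',cv2.resize(t[165:265,110:215],None,fx=5,fy=5,interpolation=cv2.INTER_CUBIC))
E
```

```text
(no output)
```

View pics/totez.png

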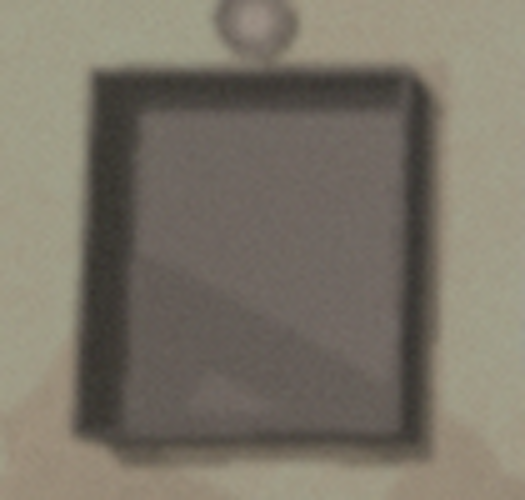

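The two views agree for the cartons and the knob, and I'll trust the top view for the cups. The lever comes first: align the tool with the world axes and approach with the fingers closed.

>>> arm_command --pt "-0.2 -0.15 0 0 0 -0.04" --pt "-0.4 -0.3 0 0 0 -0.08" --pt "-0.6 -0.45 0 0 0 -0.12" --pt "-0.8 -0.6 0 0 0 -0.136" --pt "-0.87 -0.7 0 0 0 -0.136" --fingers 1 --force 20

```text
t: 0.82
tool_pos: [0.3498, 0.3447, 0.4046]
orientation: [0.001, 3.141, -0.001]
force: [-0.5, 0.5, 0.5]
opening: 0.0476
gripper_force: 0.0
```

```bash
python3 - <<'E'
from h import *
s=read_state(); print(s['t'],np.round(s['tool_pos'],4),R.from_rotvec(s['orientation']).as_matrix().round(4).tolist(),s['opening'])
c=read_camera('top')
z=lambda u,v:(110+(u+.5)/5-.5,165+(v+.5)/5-.5)
print('floor',[pt(c,*z(*p),.005)[:2].round(3).tolist() for p in[(138,112),(403,112),(402,432),(125,434)]])
print('rim',[pt(c,*z(*p),.07)[:2].round(3).tolist() for p in[(95,72),(411,72),(410,440),(78,435)]])
E
```

```text
0.825 [0.3498 0.3447 0.4046] [[-1.0, 0.0008, 0.0003], [0.0008, 1.0, -0.0005], [-0.0003, -0.0005, -1.0]] 0.0476003845027977
floor [[0.563, 0.433], [0.561, 0.262], [0.356, 0.258], [0.356, 0.433]]
rim [[0.575, 0.441], [0.573, 0.244], [0.346, 0.24], [0.351, 0.441]]
```

>>> arm_command --pt "-0.1 -0.2 0 0 0 0" --pt "-0.2 -0.45 0 0 0 0" --pt "-0.35 -0.7 0 0 0 0" --pt "-0.45 -0.95 0 0 0 0" --pt "-0.5 -1 0 0 0 0"

```text
t: 1.5
tool_pos: [0.4497, 0.1446, 0.4047]
orientation: [0.005, 3.141, -0.001]
force: [0.1, 1.1, -0.1]
opening: 0.0006
gripper_force: 0.0
```

>>> arm_command --pt "-0.1 -0.2 0 0 0 0" --pt "-0.2 -0.45 0 0 0 0" --pt "-0.35 -0.7 0 0 0 0" --pt "-0.45 -0.95 0 0 0 0" --pt "-0.5 -1 0 0 0 0"

```text
t: 2.12
tool_pos: [0.55, -0.0548, 0.4043]
orientation: [-0.003, -3.141, -0.0]
force: [0.4, 0.2, -1.0]
opening: 0.0002
gripper_force: 0.0
```

>>> arm_command --pt "-0.08 -0.12 0 0 0 0" --pt "-0.2 -0.3 0.1 0 0 0" --pt "-0.3 -0.45 0.2 0 0 0" --pt "-0.32 -0.5 0.28 0 0 0" --pt "-0.32 -0.5 0.28 0 0 0"

```text
t: 2.75
tool_pos: [0.6127, -0.152, 0.3465]
orientation: [0.001, -3.138, -0.003]
force: [-0.8, 0.5, 0.0]
opening: 0.0002
gripper_force: 0.0
```

>>> arm_command --pt "0 0 0.1 0 0 0" --pt "0 0 0.2 0 0 0" --pt "0 0 0.3 0 0 0" --pt "0 0 0.345 0 0 0" --pt "0 0 0.345 0 0 0"

```text
t: 3.38
tool_pos: [0.6126, -0.153, 0.2785]
orientation: [0.001, -3.14, -0.001]
force: [-0.6, 0.5, 0.1]
opening: 0.0004
gripper_force: 0.0
```

```bash
python3 - <<'E'
from h import *
c=snap('side','s1'); cv2.imwrite('pics/s1z.png',cv2.resize(c['image'][150:350,230:430,::-1],None,fx=3,fy=3,interpolation=cv2.INTER_CUBIC))
E
```

```text
(no output)
```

View pics/s1z.png

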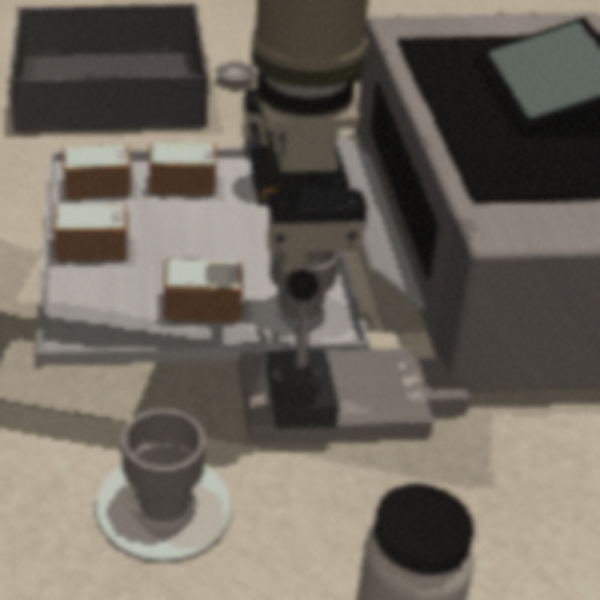

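The closed fingers are right behind the knob (crop (302,285)), so I can push it over now.

>>> arm_command --pt "0 -0.08 0 0 0 0" --pt "0 -0.16 0 0 0 0" --pt "0 -0.24 0 0 0 0" --pt "0 -0.32 0 0 0 0" --pt "0 -0.4 0 0 0 0"

```text
t: 4.05
tool_pos: [0.6128, -0.2345, 0.2795]
orientation: [0.0, -3.141, -0.0]
force: [-0.3, 1.1, -0.1]
opening: 0.0005
gripper_force: 0.5
```

>>> arm_command --pt "0 -0.02 0 0 0 0" --pt "0 -0.04 0 0 0 0" --pt "0 -0.05 0 0 0 0" --pt "0 -0.06 0 0 0 0" --pt "0 -0.06 0 0 0 0"

```text
t: 4.68
tool_pos: [0.6132, -0.2441, 0.2796]
orientation: [0.002, -3.141, -0.003]
force: [-0.9, 4.6, 0.5]
opening: 0.0003
gripper_force: 2.5
```

```bash
python3 - <<'E'
from h import *
c=snap('side','s2'); cv2.imwrite('pics/s2z.png',cv2.resize(c['image'][150:350,230:430,::-1],None,fx=3,fy=3,interpolation=cv2.INTER_CUBIC))
for n in('side','top'):
  c=read_camera(n); print(n,px(c,(.614,-.2775,.112)),px(c,(.614,-.2005,.112)))
E
```

```text
side (np.float64(336.07840801921657), np.float64(266.04116150829896)) (np.float64(330.78846952011867), np.float64(244.7857146110925))
top (np.float64(362.3354384126171), np.float64(160.56006076469924)) (np.float64(336.6995993469678), np.float64(160.88092490345755))
```

View pics/s2z.png

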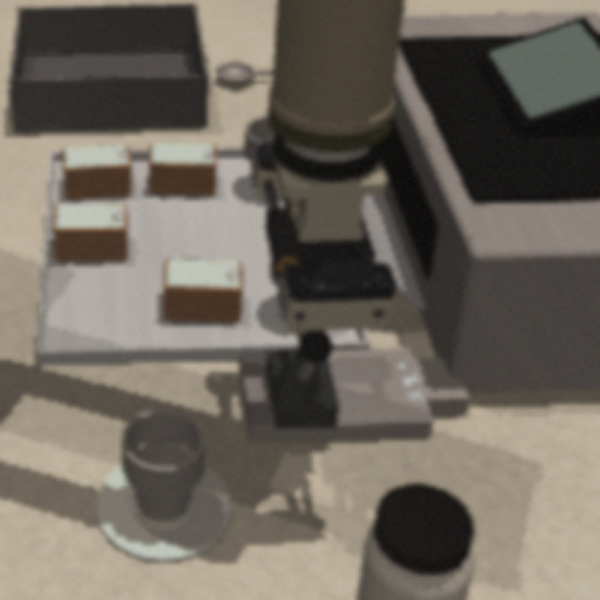

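The knob is at crop (316,345), which is the predicted STOP position, with the end-stop force rising. I'll give it a small extra push, back off, and go over the right cup.

>>> arm_command --pt "0 -0.015 0 0 0 0" --pt "0 -0.015 0 0 0 0" --pt "0 0.05 0 0 0 0" --pt "0 0.12 -0.05 0 0 0" --pt "0 0.15 -0.2 0 0 0"

```text
t: 5.45
tool_pos: [0.6125, -0.2138, 0.3188]
orientation: [0.002, -3.138, -0.002]
force: [-0.6, 0.2, 0.3]
opening: 0.0004
gripper_force: 0.0
```

>>> arm_command --pt "-0.02 0.1 -0.1 0 0 0" --pt "-0.05 0.25 -0.1 0 0 0" --pt "-0.09 0.4 -0.1 0 0 0" --pt "-0.09 0.57 -0.1 0 0 0" --pt "-0.09 0.57 -0.1 0 0 0" --fingers -1

```text
t: 6.08
tool_pos: [0.6313, -0.0979, 0.3406]
orientation: [-0.006, 3.141, 0.0]
force: [0.1, -0.8, -0.1]
opening: 0.0462
gripper_force: 0.0
```

```bash
python3 - <<'E'
from h import *
s=read_state(); print(np.round(s['tool_pos'],4),s['opening'],s['force'])
c=snap('top','t2'); cv2.imwrite('pics/t2z.png',cv2.resize(c['image'][120:260,200:400,::-1],None,fx=4,fy=4,interpolation=cv2.INTER_CUBIC))
E
```

```text
[ 0.6313 -0.0979  0.3406] 0.04621784280210197 [ 0.05140459 -0.77005988 -0.08233844]
```

View pics/t2z.png

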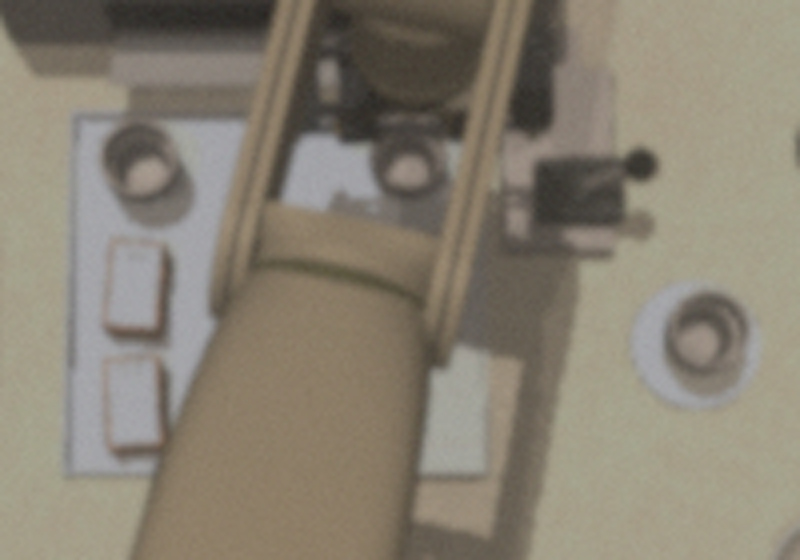

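The arm now covers part of the view. The knob at crop (640,163) looks slightly short of the predicted column, so I'll measure its centroid before touching the tray.

```bash
python3 - <<'E'
from h import *
c=read_camera('top'); s=read_camera('side')
for n,im,(r0,r1,c0,c1) in [('t0',cv2.imread('pics/top0.png'),(152,168,326,345)),('t2',cv2.imread('pics/t2.png'),(152,170,350,370))]:
    g=im.mean(2)[r0:r1,c0:c1]; print(n); print(g[2::2].astype(int))
g=s['image'].mean(2)[256:276,322:350]; print('side'); print(g[::2].astype(int))
for y in(-.2775,-.27): print(px(s,(.614,y,.112)))
E
```

```text
t0
[[129 136 138 140 139 139 140 140 137 136 139 140 139 140 135 138 137 137
  139]
 [126 138 140 140 139 141 137 133 129 117 113 113 114 125 131 136 137 136
  136]
 [134 141 139 139 140 136 129 108  86  73  65  63  67  80  97 112 117 120
  120]
 [133 138 141 139 139 135 119  88  62  59  58  58  58  59  64  73  79  78
   81]
 [133 139 140 137 137 137 121  90  67  60  54  56  54  54  62  64  68  75
   75]
 [136 139 139 141 141 136 125  97  74  62  62  59  60  61  67  71  78  76
   74]
 [137 137 141 138 140 136 123  98  80  72  72  70  69  71  71  68  73  73
   77]]
t2
[[140 138 136 132 145 150 151 150 150 149 150 148 152 150 153 152 150 149
  151 152]
 [141 137 137 132 144 152 149 141 134 125 126 132 142 144 150 151 151 152
  150 152]
 [120 121 118 119 128 134 119  96  80  71  69  76  92 114 138 146 150 152
  153 150]
 [ 84  81  81  86  88  85  73  63  57  54  56  56  63  82 113 137 149 151
  156 152]
 [ 81  85  85  91  89  82  70  54  53  53  55  56  64  86 112 140 148 154
  151 152]
 [ 89  93  89  84  84  86  92  93  86  76  77  82 103 122 136 145 152 150
  153 153]
 [ 75  71  72  7
[... 759 characters left out ...]
 63  63  61  56  44  29  21  22  21  22  21  22  22  22  29
   53  78  92  91  88  91  90  89  90  93]
 [ 31  29  29  28  30  29  30  29  26  23  20  20  19  19  19  23  29  57
   87 104 110 110 109 109 110 110 109 111]
 [ 30  29  29  28  29  29  30  34  34  40  36  36  31  27  27  33  50  85
  112 116 113 113 110 111 110 111 111 111]
 [ 35  33  32  40  44  47  46  47  49  52  55  56  54  49  46  45  49  71
  104 117 116 113 112 110 112 110 112 114]
 [ 44  38  35  43  50  51  52  50  50  54  54  55  51  51  49  46  47  59
   94 120 128 127 123 115 112 112 118 123]]
(np.float64(336.07840801921657), np.float64(266.04116150829896))
(np.float64(335.5292111234902), np.float64(263.83443917018235))
```

The travel reads about 68–72 of the 77 mm, so it may be a little short. I'll push again, with force feedback, until the stop is unmistakable.

>>> arm_command --pt "0.02 -0.1 0 0 0 0" --pt "0.05 -0.25 0 0 0 0" --pt "0.09 -0.4 0 0 0 0" --pt "0.09 -0.57 0 0 0 0" --pt "0.09 -0.57 0 0 0 0" --fingers 1

```text
t: 6.85
tool_pos: [0.612, -0.2195, 0.3397]
orientation: [-0.007, -3.141, 0.002]
force: [-0.2, 0.3, 0.1]
opening: 0.0169
gripper_force: 0.0
```

>>> arm_command --pt "0 0 0.1 0 0 0" --pt "0 0 0.2 0 0 0" --pt "0 0 0.3 0 0 0" --pt "0 -0.05 0.3 0 0 0" --pt "0 -0.1 0.3 0 0 0"

```text
t: 7.48
tool_pos: [0.6133, -0.2356, 0.2799]
orientation: [-0.002, 3.141, -0.0]
force: [-0.5, 0.8, -0.2]
opening: 0.0005
gripper_force: 0.0
```

>>> arm_command --pt "0 -0.02 0 0 0 0" --pt "0 -0.04 0 0 0 0" --pt "0 -0.05 0 0 0 0" --pt "0 -0.06 0 0 0 0" --pt "0 -0.06 0 0 0 0"

```text
t: 8.1
tool_pos: [0.6136, -0.2449, 0.2806]
orientation: [-0.003, 3.141, 0.007]
force: [-1.9, 12.5, 6.2]
opening: 0.0005
gripper_force: 6.7
```

>>> arm_command --pt "0 -0.005 0 0 0 0" --pt "0 -0.01 0 0 0 0" --pt "0 -0.015 0 0 0 0" --pt "0 -0.02 0 0 0 0" --pt "0 -0.02 0 0 0 0"

```text
t: 8.72
tool_pos: [0.6138, -0.2462, 0.2806]
orientation: [0.006, -3.141, -0.014]
force: [-3.3, 26.4, 11.7]
opening: 0.0005
gripper_force: 13.8
```

At 26 N the arm no longer advances, so the lever is fully at STOP. Now for the right cup.

>>> arm_command --pt "0 0.04 0 0 0 0" --pt "0 0.1 0 0 0 0" --pt "0 0.15 -0.1 0 0 0" --pt "0 0.2 -0.25 0 0 0" --pt "0 0.25 -0.3 0 0 0"

```text
t: 9.35
tool_pos: [0.6138, -0.201, 0.3438]
orientation: [-0.0, 3.137, -0.003]
force: [-0.7, 0.5, 0.3]
opening: 0.0006
gripper_force: 0.0
```

>>> arm_command --pt "-0.05 0.2 0 0 0 0" --pt "-0.09 0.4 0 0 0 0" --pt "-0.09 0.5 0 0 0 0" --pt "-0.09 0.5 0 0 0 0" --pt "-0.09 0.5 0 0 0 0" --fingers -1

```text
t: 9.98
tool_pos: [0.6308, -0.1022, 0.3397]
orientation: [-0.0, -3.141, 0.001]
force: [0.8, 0.4, -0.3]
opening: 0.046
gripper_force: 0.0
```

>>> arm_command --pt "0 0 0 0 0 0" --pt "0 0 0 0 0 0" --pt "0 0 0 0 0 0" --pt "0 0 0 0 0 0" --pt "0 0 0 0 0 0"

```text
t: 10.6
tool_pos: [0.631, -0.1012, 0.3397]
orientation: [0.001, -3.142, 0.0]
force: [-0.0, -0.9, 0.2]
opening: 0.092
gripper_force: 0.0
```

```bash
python3 - <<'E'
from h import *
s=read_state(); p=np.array(s['tool_pos']);print(p.round(4),s['opening'],R.from_rotvec(s['orientation']).as_matrix().round(4).tolist())
c=snap('side','s3'); t=read_camera('top')
a=cv2.resize(c['image'][170:300,240:400,::-1],None,fx=3.5,fy=3.5,interpolation=cv2.INTER_CUBIC)
cv2.imwrite('pics/s3z.png',a)
E
```

```text
[ 0.631  -0.1012  0.3397] 0.09195227209300944 [[-1.0, -0.0004, -0.0], [-0.0004, 1.0, -0.0], [0.0, -0.0, -1.0]]
```

View pics/s3z.png

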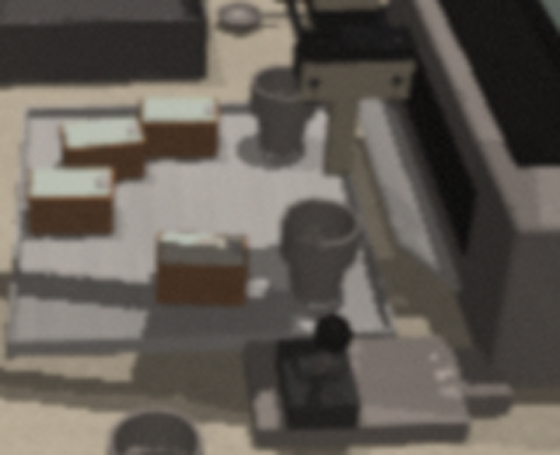

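The side view shows carton A knocked aside: its lid is now at crop (102,132), turned and between B and C, to be re-measured later. The open gripper is over the right cup, so I'll descend and grip.

>>> arm_command --pt "0 0 0.12 0 0 0" --pt "0 0 0.25 0 0 0" --pt "0 0 0.38 0 0 0" --pt "0 0 0.48 0 0 0" --pt "0 0 0.54 0 0 0"

```text
t: 11.32
tool_pos: [0.6307, -0.101, 0.2304]
orientation: [0.001, -3.14, -0.0]
force: [0.5, 0.3, 0.5]
opening: 0.093
gripper_force: 0.0
```

>>> arm_command --pt "0 0 0 0 0 0" --pt "0 0 0 0 0 0" --pt "0 0 0 0 0 0" --pt "0 0 0 0 0 0" --pt "0 0 0 0 0 0" --fingers 1 --force 12

```text
t: 11.95
tool_pos: [0.6314, -0.1011, 0.2328]
orientation: [-0.001, 3.14, -0.0]
force: [-1.0, 1.7, 5.0]
opening: 0.0611
gripper_force: 11.9
```

>>> arm_command --pt "0 0 0 0 0 0" --pt "0 0 -0.05 0 0 0" --pt "0 0 -0.2 0 0 0" --pt "0 0 -0.35 0 0 0" --pt "0 0 -0.5 0 0 0"

```text
t: 12.58
tool_pos: [0.6307, -0.1012, 0.3328]
orientation: [0.001, -3.141, 0.0]
force: [1.1, -0.1, -0.5]
opening: 0.061
gripper_force: 11.9
```

>>> arm_command --pt "0 0 -0.15 0 0 0" --pt "0.1 -0.05 -0.3 0 0 0" --pt "0.2 -0.2 -0.4 0 0 0" --pt "0.3 -0.35 -0.4 0 0 0" --pt "0.4 -0.5 -0.4 0 0 0"

```text
t: 13.2
tool_pos: [0.5502, -0.202, 0.4124]
orientation: [-0.001, 3.141, -0.001]
force: [0.3, -0.2, -0.9]
opening: 0.0615
gripper_force: 11.9
```

>>> arm_command --pt "0.1 -0.15 0 0 0 0" --pt "0.2 -0.35 0 0 0 0" --pt "0.295 -0.5 0 0 0 0" --pt "0.295 -0.61 0.2 0 0 0" --pt "0.295 -0.61 0.4 0 0 0"

```text
t: 13.82
tool_pos: [0.4915, -0.325, 0.3316]
orientation: [0.003, 3.14, -0.003]
force: [-0.7, 0.1, -1.0]
opening: 0.0614
gripper_force: 11.9
```

```bash
python3 - <<'E'
from h import *
s=read_state(); p=np.array(s['tool_pos']);print(p.round(4),s['opening'],s['force'])
c=snap('side','s4'); t=snap('top','t4')
a=cv2.resize(c['image'][200:350,220:340,::-1],None,fx=3.3,fy=3.3,interpolation=cv2.INTER_CUBIC)
b=cv2.resize(t['image'][130:250,310:430,::-1],None,fx=3.3,fy=3.3,interpolation=cv2.INTER_CUBIC)
o=np.zeros((495,796,3),np.uint8); o[:495,:396]=a; o[:396,400:]=b
cv2.imwrite('pics/c4.png',o)
print(px(t,(.4918,-.3203,.076)),px(c,(.4918,-.3203,.076)))
E
```

```text
[ 0.4915 -0.325   0.3316] 0.06142280116327737 [-0.70359511  0.06248496 -0.95139586]
(np.float64(376.29142882272527), np.float64(202.47623689573427)) (np.float64(283.2660368975909), np.float64(293.204870452238))
```

View pics/c4.png

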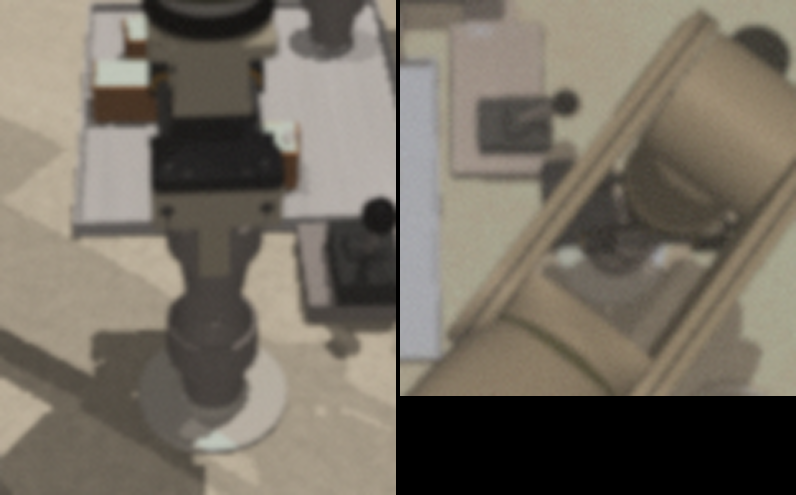

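The held cup hangs in line with the base cup (side crop: held axis ≈215, base ≈212.5). I'll lower it in steps and use the lateral force as a guide.

>>> arm_command --pt "0 0.01 0.05 0 0 0" --pt "0 0.01 0.1 0 0 0" --pt "0 0.01 0.14 0 0 0" --pt "0 0.01 0.18 0 0 0" --pt "0 0.01 0.2 0 0 0"

```text
t: 14.55
tool_pos: [0.4921, -0.3211, 0.2912]
orientation: [0.001, -3.141, -0.0]
force: [0.3, 1.5, -0.5]
opening: 0.0614
gripper_force: 11.9
```

```bash
python3 - <<'E'
from h import *
s=read_state(); p=np.array(s['tool_pos']);print(p.round(4),s['opening'],np.round(s['force'],2),np.round(s['wrist_torque'],2))
c=snap('side','s5'); t=snap('top','t5')
a=cv2.resize(c['image'][235:335,235:335,::-1],None,fx=5,fy=5,interpolation=cv2.INTER_CUBIC)
cv2.imwrite('pics/c5.png',a)
for z in(.076,.13): print(px(c,(p[0],p[1],z)))
E
```

```text
[ 0.4921 -0.3211  0.2912] 0.0614227287071044 [ 0.35  1.46 -0.48] [0.01 0.02 0.04]
(np.float64(283.40044986648724), np.float64(293.46334702645197))
(np.float64(283.36571287019297), np.float64(275.40049266556724))
```

View pics/c5.png

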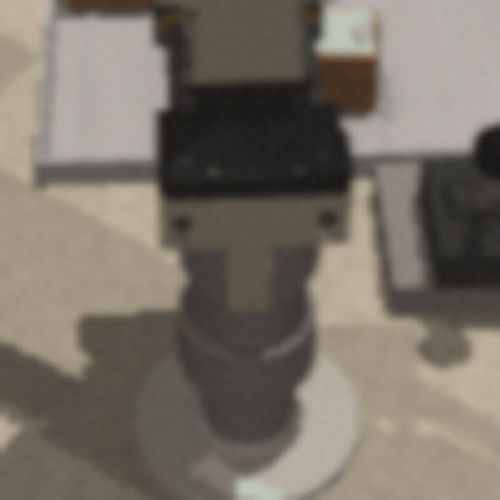

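The foot is inside the mouth with no contact force (base rim centred at crop ~247, finger at 250). I'll continue down.

>>> arm_command --pt "0 0 0.025 0 0 0" --pt "0 0 0.05 0 0 0" --pt "0 0 0.075 0 0 0" --pt "0 0 0.1 0 0 0" --pt "0 0 0.105 0 0 0"

```text
t: 15.28
tool_pos: [0.4925, -0.3212, 0.2717]
orientation: [-0.001, 3.14, -0.001]
force: [0.0, -0.5, 2.2]
opening: 0.0615
gripper_force: 11.9
```

>>> arm_command --pt "0 0 0.005 0 0 0" --pt "0 0 0.01 0 0 0" --pt "0 0 0.015 0 0 0" --pt "0 0 0.02 0 0 0" --pt "0 0 0.02 0 0 0"

```text
t: 15.9
tool_pos: [0.4921, -0.3216, 0.267]
orientation: [-0.001, 3.141, -0.002]
force: [-0.5, -3.3, 3.2]
opening: 0.061
gripper_force: 11.9
```

The lateral force of −3.3 N means the stack lies slightly towards −y, so I'll shift 2 mm that way and finish.

>>> arm_command --pt "0 -0.01 0 0 0 0" --pt "0 -0.01 0 0 0 0" --pt "0 -0.01 0.005 0 0 0" --pt "0 -0.01 0.01 0 0 0" --pt "0 -0.01 0.01 0 0 0"

```text
t: 16.52
tool_pos: [0.4922, -0.3235, 0.2651]
orientation: [-0.001, 3.141, -0.001]
force: [-1.3, -3.7, 2.8]
opening: 0.0609
gripper_force: 11.9
```

>>> arm_command --pt "0 0 0 0 0 0" --pt "0 0 0 0 0 0" --pt "0 0 0 0 0 0" --pt "0 0 0 0 0 0" --pt "0 0 0 0 0 0" --fingers -1

```text
t: 17.15
tool_pos: [0.4921, -0.3232, 0.2647]
orientation: [0.001, -3.142, -0.0]
force: [-0.7, -0.8, 0.5]
opening: 0.093
gripper_force: 0.0
```

>>> arm_command --pt "0 0 -0.1 0 0 0" --pt "0 0 -0.3 0 0 0" --pt "0 0 -0.5 0 0 0" --pt "0 0 -0.65 0 0 0" --pt "0 0 -0.75 0 0 0"

```text
t: 17.77
tool_pos: [0.4922, -0.3233, 0.4183]
orientation: [-0.001, 3.139, -0.004]
force: [-0.9, -0.1, 0.0]
opening: 0.0931
gripper_force: 0.0
```

```bash
python3 - <<'E'
from h import *
s=read_state(); p=np.array(s['tool_pos']);print(p.round(4),s['opening'])
c=snap('side','s6'); t=snap('top','t6')
a=cv2.resize(c['image'][235:335,235:335,::-1],None,fx=3,fy=3,interpolation=cv2.INTER_CUBIC)
b=cv2.resize(t['image'][140:245,205:330,::-1],None,fx=4,fy=4,interpolation=cv2.INTER_CUBIC)
o=np.zeros((420,800,3),np.uint8); o[:300,:300]=a; o[:420,300:]=b
cv2.imwrite('pics/c6.png',o)
E
```

```text
[ 0.4922 -0.3233  0.4183] 0.09306561460714385
```

View pics/c6.png

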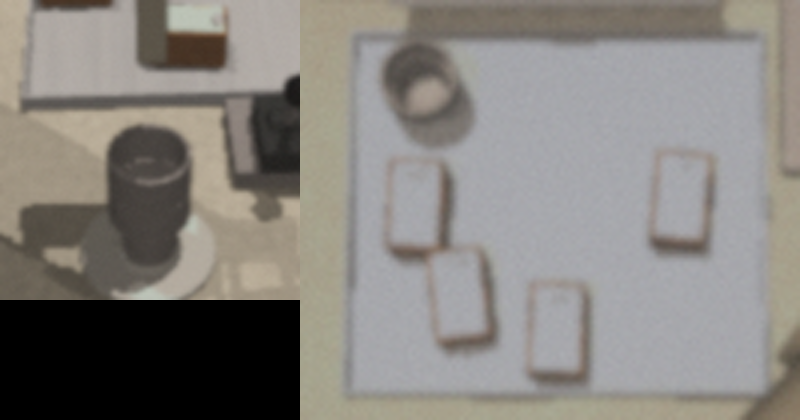

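The cup nested well. In the top crop, A now has corners (430,250), (481,248), (493,339) and (441,347), the others haven't moved, and the left cup's rim is centred near (423,84). I'll compute the poses.

```bash
python3 - <<'E'
from h import *
ct=read_camera('top')
T=lambda u,v:(205+(u-300+.5)/4-.5,140+(v+.5)/4-.5)
for n,c in [('A',[(430,250),(481,248),(493,339),(441,347)]),('B',[(390,158),(444,160),(439,251),(387,248)]),('C',[(531,282),(586,284),(583,379),(530,375)]),('D',[(656,152),(713,153),(706,247),(651,243)])]:
    P=np.array([pt(ct,*T(*p),.044)[:2] for p in c]); e=P[0]-P[3]; f=P[1]-P[2]
    print(n,P.mean(0).round(4),np.degrees([np.arctan2(x[1],x[0]) for x in(e,f)]).round(1),np.linalg.norm(e).round(3),np.linalg.norm(P[0]-P[1]).round(3))
print('cup',pt(ct,*T(423,84),.074).round(4))
E
```

```text
A [0.467  0.0817] [6.8 7.6] 0.077 0.04
B [0.54   0.1183] [-1.2 -2.7] 0.072 0.043
C [0.4396 0.0071] [-0.7 -2.1] 0.072 0.043
D [ 0.5419 -0.09  ] [-3.7 -5.1] 0.073 0.045
cup [0.6287 0.1095 0.074 ]
```

>>> arm_command --pt "0 0.2 0 0 0 0" --pt "-0.05 0.45 0 0 0 0" --pt "-0.1 0.7 0 0 0 0" --pt "-0.15 0.95 0 0 0 0" --pt "-0.2 1 0 0 0 0"

```text
t: 18.55
tool_pos: [0.532, -0.1204, 0.4129]
orientation: [0.006, -3.139, -0.002]
force: [-0.3, -0.9, -0.3]
opening: 0.0928
gripper_force: 0.0
```

>>> arm_command --pt "-0.06 0.2 0 0 0 0" --pt "-0.12 0.45 0 0 0 0" --pt "-0.18 0.7 0 0 0 0" --pt "-0.24 0.95 0 0 0 0" --pt "-0.3 1 0 0 0 0"

```text
t: 19.18
tool_pos: [0.5921, 0.0792, 0.4129]
orientation: [0.005, -3.139, -0.0]
force: [0.4, 0.1, 0.7]
opening: 0.0928
gripper_force: 0.0
```

>>> arm_command --pt "-0.1 0.08 0.1 0 0 0" --pt "-0.195 0.16 0.25 0 0 0" --pt "-0.195 0.16 0.35 0 0 0" --pt "-0.195 0.16 0.35 0 0 0" --pt "-0.195 0.16 0.35 0 0 0"

```text
t: 19.8
tool_pos: [0.6308, 0.108, 0.3455]
orientation: [0.001, 3.141, -0.0]
force: [-0.0, -0.0, -0.1]
opening: 0.093
gripper_force: 0.0
```

>>> arm_command --pt "0 0 0.12 0 0 0" --pt "0 0 0.27 0 0 0" --pt "0 0 0.42 0 0 0" --pt "0 0 0.53 0 0 0" --pt "0 0 0.58 0 0 0"

```text
t: 20.42
tool_pos: [0.6308, 0.1085, 0.2283]
orientation: [0.0, -3.141, 0.0]
force: [-0.4, 0.1, -0.4]
opening: 0.0933
gripper_force: 0.0
```

>>> arm_command --pt "0 0 0 0 0 0" --pt "0 0 0 0 0 0" --pt "0 0 0 0 0 0" --pt "0 0 0 0 0 0" --pt "0 0 0 0 0 0" --fingers 1 --force 12

```text
t: 21.05
tool_pos: [0.6313, 0.109, 0.2297]
orientation: [-0.001, 3.14, 0.0]
force: [-0.1, 0.8, 4.6]
opening: 0.0604
gripper_force: 12.0
```

>>> arm_command --pt "0 0 0 0 0 0" --pt "0 0 -0.1 0 0 0" --pt "0 0 -0.3 0 0 0" --pt "0 0 -0.55 0 0 0" --pt "0 0 -0.8 0 0 0"

```text
t: 21.68
tool_pos: [0.6305, 0.1087, 0.391]
orientation: [0.001, -3.141, 0.0]
force: [0.1, -0.4, -0.5]
opening: 0.0605
gripper_force: 12.0
```

>>> arm_command --pt "0.04 -0.2 0 0 0 0" --pt "0.08 -0.45 0 0 0 0" --pt "0.12 -0.7 0 0 0 0" --pt "0.16 -0.9 0 0 0 0" --pt "0.2 -1 0 0 0 0"

```text
t: 22.3
tool_pos: [0.5904, -0.0931, 0.3896]
orientation: [0.002, 3.141, -0.001]
force: [-0.3, 0.8, -0.5]
opening: 0.0605
gripper_force: 12.0
```

>>> arm_command --pt "0.06 -0.2 0 0 0 0" --pt "0.12 -0.45 0 0 0 0" --pt "0.18 -0.7 0 0 0 0" --pt "0.24 -0.9 0 0 0 0" --pt "0.3 -1 0 0 0 0"

```text
t: 22.92
tool_pos: [0.5304, -0.2926, 0.3892]
orientation: [0.001, 3.141, -0.0]
force: [0.6, 0.2, -1.2]
opening: 0.0608
gripper_force: 12.0
```

>>> arm_command --pt "0.08 -0.07 0 0 0 0" --pt "0.15 -0.13 0 0 0 0" --pt "0.19 -0.155 0.05 0 0 0" --pt "0.19 -0.155 0.1 0 0 0" --pt "0.19 -0.155 0.1 0 0 0"

```text
t: 23.55
tool_pos: [0.493, -0.3214, 0.3669]
orientation: [0.002, -3.14, -0.003]
force: [0.4, 0.5, -0.3]
opening: 0.0608
gripper_force: 12.0
```

```bash
python3 - <<'E'
from h import *
s=read_state(); p=np.array(s['tool_pos']);print(p.round(4),s['opening'])
c=snap('side','s7')
cv2.imwrite('pics/c7.png',cv2.resize(c['image'][215:335,225:345,::-1],None,fx=4.5,fy=4.5,interpolation=cv2.INTER_CUBIC))
for z in(.106,.2): print(px(c,(p[0],p[1],z)))
E
```

```text
[ 0.493  -0.3214  0.3669] 0.060840015501247985
(np.float64(283.8306899031461), np.float64(283.6617103545025))
(np.float64(283.7957000806153), np.float64(250.01264199317282))
```

View pics/c7.png

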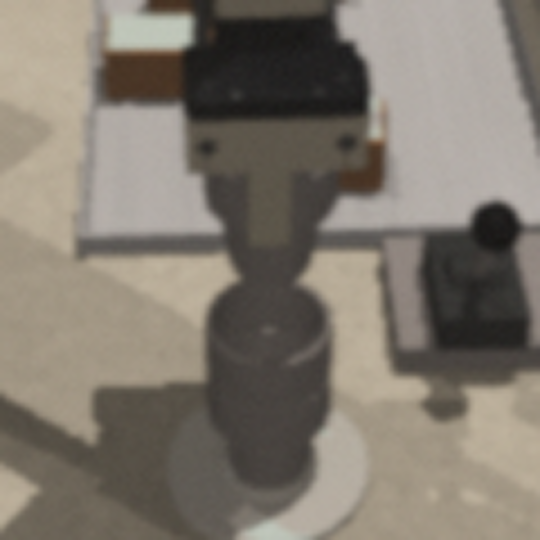

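The held cup's axis (≈270) is over the stack axis (≈268), so I'll lower it.

>>> arm_command --pt "0 -0.005 0.06 0 0 0" --pt "0 -0.01 0.12 0 0 0" --pt "0 -0.01 0.18 0 0 0" --pt "0 -0.01 0.23 0 0 0" --pt "0 -0.01 0.25 0 0 0"

```text
t: 24.22
tool_pos: [0.4929, -0.324, 0.3175]
orientation: [0.001, -3.14, -0.001]
force: [0.5, 0.5, -0.4]
opening: 0.0608
gripper_force: 12.0
```

>>> arm_command --pt "0 0 0.03 0 0 0" --pt "0 0 0.06 0 0 0" --pt "0 0 0.08 0 0 0" --pt "0 0 0.1 0 0 0" --pt "0 0 0.11 0 0 0"

```text
t: 24.85
tool_pos: [0.4931, -0.3242, 0.2965]
orientation: [0.001, -3.141, -0.0]
force: [0.1, 0.5, -0.8]
opening: 0.0604
gripper_force: 12.0
```

>>> arm_command --pt "0 0 0.01 0 0 0" --pt "0 0 0.02 0 0 0" --pt "0 0 0.02 0 0 0" --pt "0 0 0.02 0 0 0" --pt "0 0 0.02 0 0 0"

```text
t: 25.48
tool_pos: [0.4931, -0.3242, 0.2927]
orientation: [0.001, -3.142, -0.0]
force: [-1.2, -1.2, 0.0]
opening: 0.0609
gripper_force: 12.0
```

>>> arm_command --pt "0 0 0 0 0 0" --pt "0 0 0 0 0 0" --pt "0 0 0 0 0 0" --pt "0 0 0 0 0 0" --pt "0 0 0 0 0 0" --fingers -1

```text
t: 26.1
tool_pos: [0.4931, -0.3242, 0.2927]
orientation: [-0.001, 3.142, 0.0]
force: [-0.7, 0.1, -0.5]
opening: 0.0927
gripper_force: 0.0
```

>>> arm_command --pt "0 0 -0.1 0 0 0" --pt "0 0 -0.25 0 0 0" --pt "0 0 -0.4 0 0 0" --pt "0 0.1 -0.5 0 0 0" --pt "0 0.3 -0.5 0 0 0"

```text
t: 26.72
tool_pos: [0.4935, -0.2649, 0.3971]
orientation: [0.002, 3.137, -0.006]
force: [0.7, 0.0, 0.3]
opening: 0.0928
gripper_force: 0.0
```

```bash
python3 - <<'E'
from h import *
s=read_state(); p=np.array(s['tool_pos']);print(p.round(4),s['opening'])
c=snap('side','s8'); t=snap('top','t8')
a=cv2.resize(c['image'][235:335,235:335,::-1],None,fx=3,fy=3,interpolation=cv2.INTER_CUBIC)
b=cv2.resize(t['image'][140:245,205:330,::-1],None,fx=4,fy=4,interpolation=cv2.INTER_CUBIC)
o=np.zeros((420,800,3),np.uint8); o[:300,:300]=a; o[:420,300:]=b
cv2.imwrite('pics/c8.png',o)
E
```

```text
[ 0.4935 -0.2649  0.3971] 0.09283948678412716
```

View pics/c8.png

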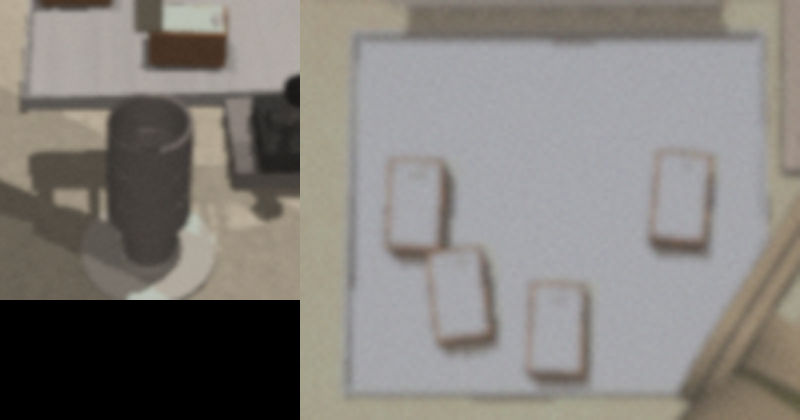

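Both cups are nested and only the four cartons remain. The picture quota is used up, so I'll work numerically from here. Carton D goes first.

>>> arm_command --pt "-0.05 0.17 0 0 0 0" --pt "-0.1 0.35 0.1 0 0 0" --pt "-0.17 0.6 0.25 0 0 0" --pt "-0.24 0.8 0.4 0 0 0" --pt "-0.24 0.865 0.48 0 0 0"

```text
t: 27.45
tool_pos: [0.5412, -0.0894, 0.2959]
orientation: [0.005, -3.141, -0.001]
force: [0.5, 0.0, -0.5]
opening: 0.0929
gripper_force: 0.0
```

>>> arm_command --pt "0 0 0 0 0 0" --pt "0 0 0.15 0 0 0" --pt "0 0 0.3 0 0 0" --pt "0 0 0.42 0 0 0" --pt "0 0 0.47 0 0 0"

```text
t: 28.08
tool_pos: [0.5409, -0.0928, 0.2028]
orientation: [-0.002, -3.141, 0.001]
force: [-0.3, 0.3, 0.0]
opening: 0.0931
gripper_force: 0.0
```

>>> arm_command --pt "0 0 0 0 0 0" --pt "0 0 0 0 0 0" --pt "0 0 0 0 0 0" --pt "0 0 0 0 0 0" --pt "0 0 0 0 0 0" --fingers 1 --force 20

```text
t: 28.7
tool_pos: [0.5411, -0.0911, 0.203]
orientation: [-0.001, 3.141, -0.0]
force: [-0.5, -0.2, -1.0]
opening: 0.0476
gripper_force: 0.0
```

>>> arm_command --pt "0 0 0 0 0 0" --pt "0 0 0 0 0 0" --pt "0 0 -0.1 0 0 0" --pt "0 0 -0.3 0 0 0" --pt "0 0 -0.55 0 0 0"

```text
t: 29.32
tool_pos: [0.5402, -0.091, 0.3121]
orientation: [0.001, -3.138, -0.001]
force: [0.7, 1.4, -1.0]
opening: 0.0451
gripper_force: 19.4
```

>>> arm_command --pt "0.03 0.2 0 0 0 0" --pt "0.05 0.42 0 0 0 0" --pt "0.05 0.65 0 0 0 0" --pt "0.05 0.87 0 0 0 0" --pt "0.05 1 0 0 0 0"

```text
t: 29.95
tool_pos: [0.5304, 0.1108, 0.3123]
orientation: [0.003, -3.141, -0.0]
force: [0.3, -0.2, -1.9]
opening: 0.0446
gripper_force: 19.4
```

>>> arm_command --pt "0.03 0.2 0 0 0 0" --pt "0.05 0.42 0 0 0 0" --pt "0.05 0.65 0 0 0 0" --pt "0.05 0.87 0 0 0 0" --pt "0.05 1 0 0 0 0"

```text
t: 30.58
tool_pos: [0.5202, 0.3108, 0.3121]
orientation: [0.003, -3.141, 0.0]
force: [1.2, -0.5, -0.8]
opening: 0.0451
gripper_force: 19.4
```

>>> arm_command --pt "0.03 0.2 0 0 0 0" --pt "0.05 0.33 0 0 0 0" --pt "0.05 0.405 0 0 0 0" --pt "0.05 0.405 0 0 0 0" --pt "0.05 0.405 0 0 0 0"

```text
t: 31.2
tool_pos: [0.5111, 0.3889, 0.3125]
orientation: [-0.0, -3.141, 0.001]
force: [-0.6, -0.0, -1.5]
opening: 0.0452
gripper_force: 19.4
```

>>> arm_command --pt "0 0 0.12 0 0 0" --pt "0 0 0.27 0 0 0" --pt "0 0 0.4 0 0 0" --pt "0 0 0.48 0 0 0" --pt "0 0 0.51 0 0 0"

```text
t: 31.82
tool_pos: [0.5108, 0.389, 0.2098]
orientation: [-0.001, -3.14, 0.001]
force: [0.7, 0.3, -1.3]
opening: 0.045
gripper_force: 19.4
```

>>> arm_command --pt "0 0 0.005 0 0 0" --pt "0 0 0.01 0 0 0" --pt "0 0 0.015 0 0 0" --pt "0 0 0.02 0 0 0" --pt "0 0 0.02 0 0 0"

```text
t: 32.45
tool_pos: [0.5107, 0.3898, 0.2068]
orientation: [-0.001, 3.142, 0.0]
force: [-0.5, 0.1, -1.2]
opening: 0.045
gripper_force: 19.4
```

>>> arm_command --pt "0 0 0 0 0 0" --pt "0 0 0 0 0 0" --pt "0 0 0 0 0 0" --pt "0 0 0 0 0 0" --pt "0 0 -0.05 0 0 0" --fingers -0.17

```text
t: 33.08
tool_pos: [0.5103, 0.3895, 0.2161]
orientation: [0.001, -3.14, 0.002]
force: [0.7, 0.1, 0.4]
opening: 0.0543
gripper_force: 0.0
```

>>> arm_command --pt "0 0 -0.1 0 0 0" --pt "0 0 -0.25 0 0 0" --pt "0 0 -0.45 0 0 0" --pt "0 0 -0.55 0 0 0" --pt "0 0 -0.6 0 0 0"

```text
t: 33.7
tool_pos: [0.511, 0.39, 0.3389]
orientation: [-0.001, 3.139, 0.002]
force: [-0.8, -0.3, -0.9]
opening: 0.0546
gripper_force: 0.0
```

Next is carton C.

>>> arm_command --pt "0.03 -0.2 0 0 0 0" --pt "0.06 -0.45 0 0 0 0" --pt "0.09 -0.7 0 0 0 0" --pt "0.12 -0.9 0 0 0 0" --pt "0.15 -1 0 0 0 0" --fingers -0.33

```text
t: 34.33
tool_pos: [0.4803, 0.188, 0.3357]
orientation: [-0.002, -3.14, 0.001]
force: [0.4, -0.1, 0.2]
opening: 0.062
gripper_force: 0.0
```

>>> arm_command --pt "0.06 -0.2 0 0 0 0" --pt "0.12 -0.42 0.05 0 0 0" --pt "0.17 -0.65 0.1 0 0 0" --pt "0.205 -0.85 0.16 0 0 0" --pt "0.205 -0.935 0.19 0 0 0"

```text
t: 34.95
tool_pos: [0.4391, 0.0015, 0.2976]
orientation: [-0.001, -3.14, -0.0]
force: [0.0, 0.5, -0.3]
opening: 0.0619
gripper_force: 0.0
```

>>> arm_command --pt "0 0 0 0 0 0" --pt "0 0 0.12 0 0 0" --pt "0 0 0.26 0 0 0" --pt "0 0 0.4 0 0 0" --pt "0 0 0.475 0 0 0"

```text
t: 35.58
tool_pos: [0.4395, 0.0039, 0.2024]
orientation: [0.003, -3.14, -0.001]
force: [0.0, -0.5, 0.5]
opening: 0.062
gripper_force: 0.0
```

>>> arm_command --pt "0 0 0 0 0 0" --pt "0 0 0 0 0 0" --pt "0 0 0 0 0 0" --pt "0 0 0 0 0 0" --pt "0 0 0 0 0 0" --fingers 1 --force 20

```text
t: 36.2
tool_pos: [0.4406, 0.0028, 0.2048]
orientation: [-0.001, 3.14, 0.0]
force: [-0.6, 0.7, 6.8]
opening: 0.0443
gripper_force: 19.8
```

>>> arm_command --pt "0 0 -0.05 0 0 0" --pt "0 0 -0.15 0 0 0" --pt "0 0 -0.3 0 0 0" --pt "0 0 -0.45 0 0 0" --pt "0 0 -0.55 0 0 0"

```text
t: 36.83
tool_pos: [0.4401, 0.0027, 0.3158]
orientation: [-0.0, 3.14, -0.001]
force: [-0.9, -0.0, -0.9]
opening: 0.0441
gripper_force: 19.8
```

>>> arm_command --pt "0.03 0.2 0 0 0 0" --pt "0.05 0.42 0 0 0 0" --pt "0.07 0.65 0 0 0 0" --pt "0.08 0.87 0 0 0 0" --pt "0.08 1 0 0 0 0"

```text
t: 37.45
tool_pos: [0.4233, 0.2045, 0.3142]
orientation: [-0.003, 3.141, 0.0]
force: [-0.0, -0.7, -1.1]
opening: 0.0443
gripper_force: 19.8
```

>>> arm_command --pt "0.03 0.2 0 0 0 0" --pt "0.05 0.42 0 0 0 0" --pt "0.07 0.65 0 0 0 0" --pt "0.07 0.85 0 0 0 0" --pt "0.07 0.935 0 0 0 0"

```text
t: 38.08
tool_pos: [0.4093, 0.3914, 0.314]
orientation: [0.003, -3.142, 0.0]
force: [0.8, 0.2, -0.9]
opening: 0.0441
gripper_force: 19.8
```

>>> arm_command --pt "0 0 0 0 0 0" --pt "0 0 0.15 0 0 0" --pt "0 0 0.3 0 0 0" --pt "0 0 0.42 0 0 0" --pt "0 0 0.5 0 0 0"

```text
t: 38.7
tool_pos: [0.4098, 0.3881, 0.2125]
orientation: [-0.001, -3.14, 0.002]
force: [-0.2, -0.6, 0.2]
opening: 0.0442
gripper_force: 19.8
```

>>> arm_command --pt "0 0 0.01 0 0 0" --pt "0 0 0.02 0 0 0" --pt "0 0 0.025 0 0 0" --pt "0 0 0.03 0 0 0" --pt "0 0 0.03 0 0 0"

```text
t: 39.33
tool_pos: [0.4098, 0.3899, 0.208]
orientation: [-0.001, 3.141, 0.0]
force: [-0.4, -0.4, -0.5]
opening: 0.0438
gripper_force: 19.8
```

>>> arm_command --pt "0 0 0 0 0 0" --pt "0 0 0 0 0 0" --pt "0 0 0 0 0 0" --pt "0 0 0 0 0 0" --pt "0 0 -0.05 0 0 0" --fingers -0.17

```text
t: 39.95
tool_pos: [0.4094, 0.3894, 0.2172]
orientation: [0.001, -3.14, 0.002]
force: [1.0, -0.6, 1.1]
opening: 0.0541
gripper_force: 0.0
```

>>> arm_command --pt "0 0 -0.1 0 0 0" --pt "0 0 -0.25 0 0 0" --pt "0 0 -0.45 0 0 0" --pt "0 0 -0.55 0 0 0" --pt "0 0 -0.6 0 0 0"

```text
t: 40.58
tool_pos: [0.41, 0.39, 0.3397]
orientation: [-0.001, 3.14, 0.003]
force: [0.7, 0.5, -0.8]
opening: 0.0544
gripper_force: 0.0
```

```bash
python3 - <<'E'
from h import *
# has anything else in tray moved? compare brightness of tray crop vs t8, and look at A/B lid edges
t=snap('top','t9'); s=snap('side','s9')
p=cv2.imread('pics/s8.png').astype(int); q=cv2.imread('pics/s9.png').astype(int)
d=np.abs(p-q).max(2)>40
r=d[195:275,240:350]; print('\n'.join(''.join('#' if x else '.' for x in row) for row in r[::3,::2]))
E
```

```text
..............#################........................
.............####################......................
.............###################.......................
.............####################......................
.............########..........##......................
.............######.............#......................
.......................................................
...................#...##....###.......................
.......#######.##....###########.......................
........########....#####..............................
....................#####..............................
....#############...#####..............................
....#############...#####..............................
....#############...#####..............................
....############....#####..............................
....................#####....#.........................
....................#####..............................
......................##############...................
......................##############...................
......................##############...................
......................##############...................
.........................#..######.....................
.......................................................
.......................................................
.......................................................
.......................................................
.......................................................
```

```bash
python3 - <<'E'
from h import *
s=read_camera('side')
for f in('s3','s9'):
    im=cv2.imread(f'pics/{f}.png'); b,g,r=[im[:,:,i].astype(int) for i in range(3)]
    m=((g-r>6)&(g>130)).astype(np.uint8); m[:190]=0; m[285:]=0; m[:,:235]=0; m[:,350:]=0
    n,l,st,ce=cv2.connectedComponentsWithStats(m)
    for i in range(1,n):
        if st[i,4]>25: print(f,st[i].tolist(),ce[i].round(1),pt(s,*ce[i],.044).round(3))
for q in[(.467,.0797,.044),(.539,.116,.044)]: print(px(s,q))
E
```

```text
(np.float64(268.5868752477846), np.float64(207.31853306170552))
(np.float64(290.7779050472204), np.float64(200.47989899654885))
```

```bash
python3 - <<'E'
from h import *
for f in('s3','s9'):
    im=cv2.imread(f'pics/{f}.png').astype(int)
    for v,u in[(207,268),(201,291),(225,300)]: print(f,(u,v),im[v,u].tolist())
    print(im[194:216:2,256:304:3].mean(2).astype(int))
E
```

```text
s3 (268, 207) [178, 191, 185]
s3 (291, 201) [178, 191, 184]
s3 (300, 225) [159, 164, 171]
[[ 99 102 100 101 100 106 112 126 139 138 138 139 139 137 146 150]
 [161 162 160 161 159 161 164 162 163 163 162 161 166 165 165 163]
 [166 165 165 164 162 161 160 161 145 177 177 180 180 178 178 149]
 [144 144 144 132 133 131 122 119 123 184 184 183 185 183 175 136]
 [ 92  91  90  89  89  91  90  95 115 182 181 180 182 181 167 133]
 [154 160 160 153 160 168 169 165 106 124 126 125 131 129 126 118]
 [148 176 183 183 183 184 183 167  94  53  54  54  53  54  53  69]
 [144 165 185 184 183 185 182 161 114  49  50  48  50  50  50  65]
 [154 154 181 168 165 162 146 125  95  49  49  52  49  47  49  63]
 [158  91 104  85  70  62  60  54  53  52  51  49  50  49  50  65]
 [157  52  51  53  52  53  50  51  52  55  59  60  55  56  61  85]]
s9 (268, 207) [165, 178, 172]
s9 (291, 201) [166, 177, 172]
s9 (300, 225) [151, 157, 162]
[[ 93  93  94  93  93  99 102 116 126 121 120 121 121 119 130 135]
 [150 149 148 149 148 151 151 148 135 132 131 131 135 134 147 151]
 [153 152 154 152 151 150 146 131 124 161 160 159 160 163 165 139]
 [133 133 127 116 114 112 103 102 113 171 172 172 171 172 164 127]
 [ 84  84  81  80  83  83  84  87 107 170 169 171 171 172 155 125]
 [141 146 138 134 144 152 158 155 100 116 118 120 122 122 119 110]
 [129 165 172 172 172 174 171 156  88  51  53  51  52  49  52  67]
 [116 154 173 171 172 173 170 149 108  48  47  49  49  48  51  62]
 [123 144 168 158 155 152 137 115  88  47  48  48  49  48  47  58]
 [127  84  97  78  61  59  56  51  51  49  47  47  50  47  48  61]
 [124  47  48  48  48  49  49  49  50  51  57  56  50  54  60  81]]
```

A and B haven't moved. I'll grip A turned by +7°, then turn it back once it's lifted.

>>> arm_command --pt "-0.03 -0.17 0 0 0 0" --pt "-0.06 -0.35 0 0 0 0" --pt "-0.09 -0.55 0 0 0 0" --pt "-0.12 -0.75 0 0 0 0" --pt "-0.14 -0.85 0 0 0 0" --fingers -0.5

```text
t: 41.35
tool_pos: [0.4375, 0.2179, 0.3357]
orientation: [-0.001, -3.139, 0.002]
force: [-0.6, 0.4, -0.6]
opening: 0.07
gripper_force: 0.0
```

>>> arm_command --pt "-0.03 -0.17 0 0 0 0" --pt "-0.06 -0.35 0.05 0 0 -0.02" --pt "-0.1 -0.55 0.12 0 0 -0.039" --pt "-0.145 -0.7 0.195 0 0 -0.039" --pt "-0.145 -0.7 0.195 0 0 -0.039"

```text
t: 41.98
tool_pos: [0.4661, 0.0781, 0.2957]
orientation: [0.188, -3.131, 0.0]
force: [-0.1, 0.4, -0.3]
opening: 0.0697
gripper_force: 0.0
```

>>> arm_command --pt "0 0 0 0 0 0" --pt "0 0 0.12 0 0 0" --pt "0 0 0.26 0 0 0" --pt "0 0 0.4 0 0 0" --pt "0 0 0.48 0 0 0"

```text
t: 42.6
tool_pos: [0.4663, 0.0808, 0.2015]
orientation: [0.195, -3.134, -0.0]
force: [0.7, -0.0, 0.3]
opening: 0.0698
gripper_force: 0.0
```

>>> arm_command --pt "0 0 0 0 0 0" --pt "0 0 0 0 0 0" --pt "0 0 0 0 0 0" --pt "0 0 0 0 0 0" --pt "0 0 0 0 0 0" --fingers 1 --force 20

```text
t: 43.22
tool_pos: [0.4676, 0.08, 0.204]
orientation: [-0.193, 3.133, 0.001]
force: [-0.1, 2.4, 6.1]
opening: 0.0436
gripper_force: 20.0
```

>>> arm_command --pt "0 0 0 0 0 0" --pt "0 0 -0.1 0 0 0" --pt "0 0 -0.3 0 0 0" --pt "0 0 -0.45 0 0 0.039" --pt "0 0 -0.55 0 0 0.039"

```text
t: 43.85
tool_pos: [0.4672, 0.0796, 0.3146]
orientation: [0.002, 3.14, -0.0]
force: [1.0, -0.1, -1.6]
opening: 0.0436
gripper_force: 20.0
```

>>> arm_command --pt "-0.03 0.15 0 0 0 0" --pt "-0.06 0.33 0 0 0 0" --pt "-0.09 0.5 0 0 0 0" --pt "-0.12 0.65 0 0 0 0" --pt "-0.15 0.75 0 0 0 0"

```text
t: 44.48
tool_pos: [0.4969, 0.2309, 0.3126]
orientation: [0.002, -3.141, 0.0]
force: [0.5, -0.2, -1.8]
opening: 0.044
gripper_force: 20.0
```

>>> arm_command --pt "-0.04 0.15 0 0 0 0" --pt "-0.065 0.3 0 0 0 0" --pt "-0.065 0.33 0 0 0 0" --pt "-0.065 0.33 0.1 0 0 0" --pt "-0.065 0.33 0.2 0 0 0"

```text
t: 45.1
tool_pos: [0.5095, 0.2947, 0.2708]
orientation: [-0.0, -3.141, 0.001]
force: [0.2, 0.2, -2.1]
opening: 0.0438
gripper_force: 20.0
```

>>> arm_command --pt "0 0 0.1 0 0 0" --pt "0 0 0.2 0 0 0" --pt "0 0 0.27 0 0 0" --pt "0 0 0.31 0 0 0" --pt "0 0 0.335 0 0 0"

```text
t: 45.72
tool_pos: [0.5099, 0.2959, 0.2055]
orientation: [-0.001, 3.141, 0.0]
force: [0.5, 0.1, -2.2]
opening: 0.0435
gripper_force: 20.0
```

>>> arm_command --pt "0 0 0 0 0 0" --pt "0 0 0 0 0 0" --pt "0 0 0 0 0 0" --pt "0 0 0 0 0 0" --pt "0 0 -0.05 0 0 0" --fingers -0.17

```text
t: 46.35
tool_pos: [0.5094, 0.2956, 0.2153]
orientation: [0.001, -3.14, 0.001]
force: [0.7, -0.7, -0.1]
opening: 0.0544
gripper_force: 0.0
```

>>> arm_command --pt "0 0 -0.1 0 0 0" --pt "0 0 -0.25 0 0 0" --pt "0 0 -0.45 0 0 0" --pt "0 0 -0.55 0 0 0" --pt "0 0 -0.6 0 0 0"

```text
t: 46.98
tool_pos: [0.5101, 0.2959, 0.3378]
orientation: [-0.001, 3.139, 0.002]
force: [-0.8, 0.2, -0.0]
opening: 0.0542
gripper_force: 0.0
```

>>> arm_command --pt "-0.03 -0.15 0 0 0 0" --pt "-0.06 -0.35 0 0 0 0" --pt "-0.1 -0.6 0.05 0 0 0" --pt "-0.145 -0.8 0.12 0 0 0" --pt "-0.145 -0.9 0.18 0 0 0" --fingers -0.33

```text
t: 47.6
tool_pos: [0.5387, 0.1139, 0.2981]
orientation: [-0.002, -3.14, 0.001]
force: [-0.1, -0.1, 0.6]
opening: 0.0619
gripper_force: 0.0
```

>>> arm_command --pt "0 0 0 0 0 0" --pt "0 0 0.1 0 0 0" --pt "0 0 0.2 0 0 0" --pt "0 0 0.25 0 0 0" --pt "0 0 0.25 0 0 0"

```text
t: 48.22
tool_pos: [0.5382, 0.1162, 0.2482]
orientation: [0.002, -3.139, 0.0]
force: [-0.1, -0.7, 0.1]
opening: 0.0617
gripper_force: 0.0
```

>>> arm_command --pt "0 0 0.06 0 0 0" --pt "0 0 0.12 0 0 0" --pt "0 0 0.18 0 0 0" --pt "0 0 0.215 0 0 0" --pt "0 0 0.215 0 0 0"

```text
t: 48.85
tool_pos: [0.5385, 0.1157, 0.2059]
orientation: [0.001, -3.14, 0.0]
force: [-0.2, 0.4, -0.5]
opening: 0.0621
gripper_force: 0.0
```

>>> arm_command --pt "0 0 0 0 0 0" --pt "0 0 0 0 0 0" --pt "0 0 0 0 0 0" --pt "0 0 0 0 0 0" --pt "0 0 0 0 0 0" --fingers 1 --force 20

```text
t: 49.48
tool_pos: [0.5392, 0.1159, 0.2073]
orientation: [-0.001, 3.141, 0.0]
force: [-0.4, 0.7, 4.5]
opening: 0.044
gripper_force: 19.8
```

>>> arm_command --pt "0 0 0 0 0 0" --pt "0 0 -0.1 0 0 0" --pt "0 0 -0.3 0 0 0" --pt "0 0 -0.45 0 0 0" --pt "0 0 -0.55 0 0 0"

```text
t: 50.1
tool_pos: [0.539, 0.1158, 0.3178]
orientation: [-0.001, 3.141, -0.0]
force: [-0.1, 0.2, -1.1]
opening: 0.0437
gripper_force: 19.8
```

>>> arm_command --pt "0.13 0.15 0 0 0 0" --pt "0.26 0.33 0 0 0 0" --pt "0.38 0.5 0 0 0 0" --pt "0.5 0.65 0 0 0 0" --pt "0.56 0.75 0 0 0 0"

```text
t: 50.72
tool_pos: [0.4253, 0.2668, 0.3158]
orientation: [0.002, -3.14, 0.001]
force: [-0.2, 0.0, -1.5]
opening: 0.044
gripper_force: 19.8
```

>>> arm_command --pt "0.05 0.1 0 0 0 0" --pt "0.085 0.15 0 0 0 0" --pt "0.085 0.15 0 0 0 0" --pt "0.085 0.15 0.1 0 0 0" --pt "0.085 0.15 0.2 0 0 0"

```text
t: 51.35
tool_pos: [0.4104, 0.295, 0.2764]
orientation: [0.0, 3.141, -0.0]
force: [-0.3, -0.4, -2.0]
opening: 0.0442
gripper_force: 19.8
```

>>> arm_command --pt "0 0 0.1 0 0 0" --pt "0 0 0.2 0 0 0" --pt "0 0 0.27 0 0 0" --pt "0 0 0.31 0 0 0" --pt "0 0 0.335 0 0 0"

```text
t: 51.98
tool_pos: [0.41, 0.2956, 0.2096]
orientation: [-0.0, 3.141, -0.0]
force: [-1.1, 0.8, -0.7]
opening: 0.0441
gripper_force: 19.8
```

>>> arm_command --pt "0 0 0.008 0 0 0" --pt "0 0 0.008 0 0 0" --pt "0 0 0.008 0 0 0" --pt "0 0 0.008 0 0 0" --pt "0 0 0 0 0 0" --fingers -0.17

```text
t: 52.6
tool_pos: [0.4098, 0.2958, 0.2098]
orientation: [0.001, -3.142, 0.0]
force: [0.1, 0.2, -0.2]
opening: 0.0542
gripper_force: 0.0
```

>>> arm_command --pt "0 0 -0.1 0 0 0" --pt "0 0 -0.3 0 0 0" --pt "0 0 -0.55 0 0 0" --pt "0 0 -0.8 0 0 0" --pt "0 0 -1 0 0 0"

```text
t: 53.22
tool_pos: [0.4098, 0.2957, 0.4124]
orientation: [-0.001, 3.14, 0.002]
force: [0.8, 0.5, 1.1]
opening: 0.0541
gripper_force: 0.0
```

>>> arm_command --pt "-0.05 -0.16 0 0 0 0" --pt "-0.1 -0.35 0 0 0 0" --pt "-0.15 -0.55 0 0 0 0" --pt "-0.2 -0.7 0 0 0 0" --pt "-0.25 -0.8 0 0 0 0" --fingers 1

```text
t: 53.85
tool_pos: [0.4601, 0.1344, 0.41]
orientation: [0.001, 3.141, -0.0]
force: [-0.0, 0.1, 0.2]
opening: 0.0093
gripper_force: 0.0
```

>>> arm_command --pt "-0.05 -0.16 0 0 0 0" --pt "-0.1 -0.35 0 0 0 0" --pt "-0.15 -0.55 0 0 0 0" --pt "-0.2 -0.7 0 0 0 0" --pt "-0.25 -0.8 0 0 0 0"

```text
t: 54.48
tool_pos: [0.5102, -0.0255, 0.4099]
orientation: [0.001, 3.141, -0.0]
force: [0.2, 0.3, 0.4]
opening: 0.0006
gripper_force: 0.0
```

```bash
python3 - <<'E'
from h import *
s=read_state(); print(np.round(s['tool_pos'],3))
t=snap('top','t10'); c=snap('side','s10')
print('jar',pt(t,417,148,.12).round(3))
# tote: lids
im=t['image'].astype(int); print(im[178:256:3,126:200:3].mean(2).astype(int))
# tray empty? lid/brown colours on side image
b=c['image'].astype(int); br=(b[:,:,0]-b[:,:,2]>30)&(b.mean(2)<110); br[:195]=0; br[275:]=0; br[:,:240]=0; br[:,355:]=0
print('brown px in tray',br.sum())
E
```

```text
[ 0.51  -0.026  0.41 ]
jar [ 0.649 -0.441  0.12 ]
[[151 130 125 117 113 115 117 120 119 116 113 112 107 105 106 108 109 109
  110 112 108 110 125 140 141]
 [147  75  63  64  65  63  64  65  64  64  61  58  60  62  62  63  63  61
   63  63  65  69  75 119 138]
 [144  78  62  58  66  68  68  68  68  69  70  70  70  69  73  71  72  71
   71  70  72  78  69  77 134]
 [142  72  58  65  82  92  93  91  92  92  93  91  93  96  96  92  94  93
   95  94  93  92  70  74 119]
 [141  72  62  66  92 135 154 148 141 127  86 100 108 106 110 140 152 144
  139 103  94  99  65  74 129]
 [140  67  56  66  95 143 161 156 162 124  67  96 106 108 108 157 167 160
  159  94  80 107  62  77 131]
 [138  64  60  67 102 153 164 163 164 112  60  92 108 107 107 157 164 163
  163  91  69 102  61  74 131]
 [131  62  60  70 101 156 166 165 163 100  63 102 107 108 110 159 168 166
  161  87  72 103  64  80 134]
 [126  62  59  66 101 158 164 165 161  81  62  99 105 108 107 159 167 165
  161  87  70  98  60  79 132]
 [124  61  57  67 111 162 163 164 157  75  67 105 105 109 108 159 164 165
  161  84  70  97  63  78 132]

[... 999 characters left out ...]
108 123 162 167 165
  147  68  84  91  61  92 146]
 [ 79  60  61  79 138 165 161 165 144  61  80 107 111 105 128 166 163 164
  149  65  82  89  60  93 146]
 [ 76  61  66  91 140 164 167 165 129  65  85 107 108 107 134 160 160 157
  146  65  95  92  62  95 145]
 [ 77  60  67  89 111 110 110 113  94  62  98 108 107 107 103  97  94  93
   96  67 101  90  62  92 143]
 [ 76  62  65  91 102  95  78  76  74  75  97 101 101 102 101  99  88  88
   91  88 100  88  57  91 148]
 [ 79  73  78  89  91  94  97  93  96  94  93  95  93  92  94  93  95  96
   99  96  98  87  64  97 151]
 [130 115  88  82  83  83  79  82  82  81  81  87  84  83  83  84  81  82
   82  84  79  82  78 107 152]]
brown px in tray 0
```

All four cartons lie flat in the tote and the tray is empty. Now the lever goes back to RUN.

>>> arm_command --pt "-0.05 -0.16 0 0 0 0" --pt "-0.1 -0.35 0 0 0 0" --pt "-0.15 -0.55 0 0 0 0" --pt "-0.2 -0.7 0 0 0 0" --pt "-0.25 -0.8 0 0 0 0"

```text
t: 55.2
tool_pos: [0.5605, -0.1845, 0.4096]
orientation: [0.001, -3.141, -0.001]
force: [-0.1, 0.3, -0.8]
opening: 0.0005
gripper_force: 0.0
```

>>> arm_command --pt "-0.05 -0.16 0 0 0 0" --pt "-0.12 -0.35 0 0 0 0" --pt "-0.2 -0.55 0 0 0 0" --pt "-0.265 -0.7 0 0 0 0" --pt "-0.265 -0.7 0 0 0 0"

```text
t: 55.82
tool_pos: [0.6136, -0.3249, 0.4086]
orientation: [-0.001, -3.14, -0.001]
force: [0.3, 1.1, -0.5]
opening: 0.0007
gripper_force: 0.0
```

>>> arm_command --pt "0 0 0.05 0 0 0" --pt "0 0 0.2 0 0 0" --pt "0 0 0.4 0 0 0" --pt "0 0 0.55 0 0 0" --pt "0 0 0.65 0 0 0"

```text
t: 56.45
tool_pos: [0.6126, -0.3222, 0.2775]
orientation: [0.003, -3.14, -0.003]
force: [0.3, 0.2, 0.4]
opening: 0.0003
gripper_force: 0.0
```

>>> arm_command --pt "0 0.09 0 0 0 0" --pt "0 0.18 0 0 0 0" --pt "0 0.27 0 0 0 0" --pt "0 0.35 0 0 0 0" --pt "0 0.42 0 0 0 0"

```text
t: 57.08
tool_pos: [0.6132, -0.2388, 0.2803]
orientation: [-0.002, 3.141, -0.0]
force: [0.5, -1.2, 0.4]
opening: 0.0006
gripper_force: 0.5
```

>>> arm_command --pt "0 0.01 0 0 0 0" --pt "0 0.02 0 0 0 0" --pt "0 0.03 0 0 0 0" --pt "0 0.035 0 0 0 0" --pt "0 0.035 0 0 0 0"

```text
t: 57.7
tool_pos: [0.613, -0.2334, 0.2796]
orientation: [0.0, -3.141, -0.0]
force: [-1.0, 0.1, 0.0]
opening: 0.0006
gripper_force: 0.3
```

>>> arm_command --pt "0 0.01 0 0 0 0" --pt "0 0.015 0 0 0 0" --pt "0 0.02 0 0 0 0" --pt "0 0.02 0 0 0 0" --pt "0 0.02 0 0 0 0"

```text
t: 58.32
tool_pos: [0.6131, -0.2291, 0.2798]
orientation: [-0.001, 3.142, 0.0]
force: [-1.1, -0.7, 0.7]
opening: 0.0004
gripper_force: 0.0
```

>>> arm_command --pt "0 0.01 0 0 0 0" --pt "0 0.02 0 0 0 0" --pt "0 0.025 0 0 0 0" --pt "0 0.03 0 0 0 0" --pt "0 0.03 0 0 0 0"

```text
t: 58.95
tool_pos: [0.6131, -0.2232, 0.2797]
orientation: [-0.001, 3.142, -0.0]
force: [-0.3, -1.3, -0.1]
opening: 0.0007
gripper_force: 0.5
```

>>> arm_command --pt "0 0.01 0 0 0 0" --pt "0 0.02 0 0 0 0" --pt "0 0.025 0 0 0 0" --pt "0 0.03 0 0 0 0" --pt "0 0.03 0 0 0 0"

```text
t: 59.58
tool_pos: [0.6127, -0.2211, 0.2799]
orientation: [0.003, 3.14, -0.012]
force: [1.1, -21.6, -7.7]
opening: 0.0007
gripper_force: 10.6
```

>>> arm_command --pt "0 0.005 0 0 0 0" --pt "0 0.01 0 0 0 0" --pt "0 0.015 0 0 0 0" --pt "0 0.02 0 0 0 0" --pt "0 0.02 0 0 0 0"

```text
t: 60.2
tool_pos: [0.6125, -0.2198, 0.28]
orientation: [0.006, 3.139, -0.02]
force: [3.7, -35.5, -11.9]
opening: 0.0008
gripper_force: 17.4
```

It's hard against the RUN stop. I'll back off, rise and check.

>>> arm_command --pt "0 -0.04 0 0 0 0" --pt "0 -0.12 0 0 0 0" --pt "0 -0.25 -0.1 0 0 0" --pt "0 -0.3 -0.35 0 0 0" --pt "0 -0.3 -0.65 0 0 0"

```text
t: 60.82
tool_pos: [0.6125, -0.274, 0.4095]
orientation: [-0.0, -3.139, -0.003]
force: [1.3, 0.2, 0.4]
opening: 0.0003
gripper_force: 0.0
```

>>> arm_command --pt "0.1 0 -0.1 0 0 0" --pt "0.3 0 -0.1 0 0 0" --pt "0.5 0 -0.1 0 0 0" --pt "0.7 0 -0.1 0 0 0" --pt "0.7 0 -0.1 0 0 0"

```text
t: 61.45
tool_pos: [0.4713, -0.2733, 0.43]
orientation: [-0.001, -3.141, -0.0]
force: [0.5, -0.4, 0.9]
opening: 0.0006
gripper_force: 0.0
```

```bash
python3 - <<'E'
from h import *
s=read_state(); print(s['t'],np.round(s['tool_pos'],3))
t=snap('top','t11'); c=snap('side','s11')
print(t['image'][152:168,326:345].mean(2)[2::2].astype(int))
a=cv2.imread('pics/side0.png').astype(int); b=c['image'][:,:,::-1].astype(int)
print('side knob diff',np.abs(a-b)[236:254,322:340].mean(2)[::2,::2].astype(int))
print(b[270:330:4,262:306:3].mean(2).astype(int))
E
```

```text
61.45 [ 0.471 -0.273  0.43 ]
[[138 141 141 145 145 145 143 145 144 143 143 146 144 143 144 142 143 144
  142]
 [135 142 142 146 145 140 136 131 128 132 134 140 145 144 144 141 143 139
  145]
 [135 145 146 141 132 111  93  78  76  76  86  99 116 130 130 125 123 122
  124]
 [138 146 141 131 108  78  60  61  61  59  59  62  72  76  87  83  85  85
   80]
 [141 144 144 130 107  81  63  56  54  59  55  60  66  76  79  77  71  70
   73]
 [139 145 144 140 129 114  91  72  66  59  56  63  72  78  82  83  82  80
   77]
 [138 145 144 144 143 141 124  98  72  67  68  69  78  73  73  72  76  78
   80]]
side knob diff [[ 86  85  93 102 100 104 102 103 107]
 [113  93  73  64  68  77  89  86  78]
 [114 109  64   3   2   9  62  94  99]
 [113  95  19   4   5   0  33  97 108]
 [ 95  86  16   2   3   3  25  99 106]
 [ 60 101  32   6   3   7  48 109  96]
 [ 77 115  85  34   7  35 102 113  62]
 [ 89 113 112  68  22  80 110 107  54]
 [ 85 112 113  69  14  59 107 106  52]]
[[ 91  89  88  86  87  67  66  66  67  66  64  89 109 114 117]
 [163 163 164  99  60  63  64  67  66  66  63  57 107 156 158]
 [162 161 161  98  67  80  75  83  75  64  62  57 103 160 161]
 [142 149 158  76  83  85  75  72  69  69  77  91  74 158 159]
 [140 143 142  70  59  62  67  74  75  70  63  61  83 164 160]
 [ 80 138 145  75  59  62  64  66  64  65  63  60  92 160 166]
 [117 141 140  72  60  60  64  64  65  65  63  62  89 144 146]
 [119 143 142  80  58  62  65  63  66  63  62  61 102 142 138]
 [119 145 142  81  58  63  64  66  66  63  62  65 102 138 137]
 [114 138 154 107  56  62  63  65  65  64  62  61 125 149 148]
 [ 76 155 164 152  70  61  63  65  67  64  63  83 158 167 152]
 [104 153 117 106  95  60  63  65  64  63  60 138 164 164 163]
 [ 81  87 104 111  99  62  61  64  64  62  64 126 163 165 164]
 [ 80  86  85  86  88  86  71  66  69  77  90 154 164 166 163]
 [ 85  98  92  85  87  87  87  93  91  94 159 165 164 164 141]]
```

```bash
python3 -c "
from plant import *
print(close_job())"
```

```text
the job is handed in; nothing more can be done
None
```

I handed the job in at about 61 s: the lever went fully to STOP first, all four cartons lie lid up in the tote, both cups are nested on the base cup, and the lever is fully back at RUN; the judged result was not shown to me.

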